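# Lock the bottle guide of the coding conveyor with its locking pin

### The arm

A 7-joint arm with a two-finger parallel gripper is mounted at the origin on the work surface. World frame = base frame: x ahead of the robot, y to its left, z up, the work surface at z = 0. Lengths are in m, angles in rad, forces in N, time in s.
With the tool pointing down it reaches from about 0.35 to 0.9 m from the base axis. Payload 7.2 kg.
Tool frame: the origin (TCP) lies at the very end of the fingers, on their centre line; the grasp point (between the pads) lies r.tcp_to_grasp behind it (r.tcp_to_grasp is the distance from the TCP to the grasp point, in m); x points along the fingers, z is the direction in which the jaws open and shut, and the axes are right-handed (so a half turn about x gives the same grasp; the last joint's range is limited). The gripper opens to 88 mm and grips with 3 to 60 N. Pads are 20 mm wide; open, the fingers measure 115 mm over their backs; the gripper's body (75 mm by 178 mm) begins 61 mm behind the grasp point.
Start: joints at [1.131, 0.411, -0.013, 1.596, 0.006, 1.134, -0.082], TCP at [0.227, -0.582, 0.223] pointing down, gripper open.
Joint ranges: [-2.95, 2.95], [-0.29, 1.99], [-1.47, 1.44], [0.14, 2.54], [-1.03, 4.17], [0.13, 1.85], [-2.86, 2.86]. Speed limits (rad/s): [2.39, 2.39, 3.01, 3.01, 3.14, 3.14, 3.14].

### API

Orientations are given as a 3x3 rotation matrix whose columns are the frame's x, y, z axes.
In Python, from bench import r gives the robot as it stands. The module is installed in compiled form; this text tells all that it offers.
- The arm moves only by the tool play_rows, never from a script. Its argument "series" is text: rows parted by semicolons, each of 5 numbers parted by spaces: the opening, from -1 (shut) to 1 (fully open), then the shift along the tool's x, y, z in cm, then the turn about the tool's x in degrees. A call has 1 to 8 rows; each row is the pose to reach, as a shift and turn from the pose commanded when the call began, along the tool's axes at that moment; what a row does not reach only later rows make up. A row lasts 1/10 s, in which the tool goes at most 50 mm and 8.59 degrees, less where a joint would pass 70% of its speed; a pose out of reach is approached as far as the arm can. A call with a gripper value outside its range is refused whole. The fingers move at their own pace and stop on an object; the grip force is fixed at half the most. Time passes only in rows, so rows that repeat a pose let the fingers close. It gives the time, the measured TCP pose, the force and the opening at its end, in the units of the state.
- r.get_state(): the state, without advancing time (a new reading comes with each control period).
- r.camera(name): name is "side" or "top"; returns (picture, depth): 480x640x3 uint8, red, green, blue; 480x640 float32, m along the optical axis (not along the pixel's ray), 0 where there is no reading.
- r.camera_params(name): a dict with "camera_matrix" (3x3 intrinsics, pixels), "eye" and "rotation" of the camera in the world. Camera axes: x right, y up, looking along -z (the intrinsics and any distortion apply to the point x, -y, -z); pixel columns grow to the right and rows downward; lengths in m; the calibration is good to about 2 mm. A picture is of the moment at which its call begins. camera_params takes no time and is no camera call.
- r.close_job(): hands the job in, once; it reports no verdict.
The state is a dict: "time_s": time; "q": joint angles; "joint_velocities": joint speeds; "joint_torque": joint torques, N m; "tcp_pos": TCP position; "tcp_rot": TCP orientation; "force": force on the tool from outside, world axes, zero at the start; "ft_torque": the same for the moment, N m; "opening": finger opening in m.
Only numpy, scipy, OpenCV 4.12 (cv2) and the standard library are available. Lean on these libraries where they do the work, as an engineer would, in place of code of your own. Each camera call takes 0.05 s, during which the arm holds its last target.

### The job

The bottle guide on the coding conveyor is backed off and has to be locked for the next batch. Take the red-handled locking pin out of the parking block, put it down through the bushing of the guide and, pressing only lightly, slide the guide with it towards the bottle lane until the tip drops into the hole hidden underneath; then push the pin fully home, its flange down on the block, without forcing it, and let go. Leave the bottles in the lane and the blue-handled spare pin alone.

Things in the scene. Friction and masses are not known exactly. Their poses are not given: they have to be found in the camera images.
- line: The bench conveyor with all that is fixed to it. Origin on the table under the bushing's axis when the guide is fully backed off; x is the direction in which the guide slides towards the bottle lane, z up. A cross channel 50 mm wide lies along x and carries the guide. A black stop block behind the guide, x = -107 to -35 mm, is 75 mm high. A print head on a stand 200 mm tall stands beyond the lane.
- lane (a point): Centre of the bottle chain's top: 60 mm above the table, 262 mm from the conveyor's origin along its x; the chain is 84 mm wide and runs along y.
- strip_top (a point): A point on the top of the flat steel format strip in the channel, straight above the conveyor's origin, 60 mm above the table. The strip, 24 mm thick, has one round 12 mm hole right through, on the channel's centre line. Where along x differs each time and cannot be seen under the guide: 18 to 68 mm farther towards the lane than the bushing stands at the start.
- guide (a joint): How far the guide has slid from its backed-off stop towards the bottle lane, in m, 0 to 0.080. It slides with about 2 N of friction and stays where it is left.
- bushing (a point): Centre of the mouth of the bushing in the guide: an aluminium block 56 x 56 mm, top 87 mm above the table, with an upright 12 mm hole through its 26 mm; the strip's top is 27 mm below the mouth. Moves with the guide. Towards the lane follow a plate 12 mm thick (top 73 mm above the table) and, from 150 mm off, a white rail across (top 104 mm). Axes as line.
- pin_grip (a point): Centre of the locking pin's red handle, where it is taken: a plain round barrel 18 mm in diameter and 42 mm long, with a steel flange (28 mm wide, 5 mm thick) below it. z along the pin, from its tip to the handle's top. It stands in a 13 mm hole of the parking block, flange on the block, this point 80 mm above the table. About 140 g; lift it 50 mm to clear the block.
- pin_seat (a point): Centre of the underside of the pin's flange, 26 mm below the centre of the handle. Fully home, it rests on the top of the bushing block, with the tip 22 mm deep in the strip's hole; the pin slides into the hole easily.
- pin_tip (a point): Tip of the pin's steel shank: 10 mm in diameter, 49 mm long below the flange, the last 3 mm bevelled to 5 mm.
- pin: The same locking pin; origin at the centre of the underside of its flange, z towards the handle's top.
- park: White parking block, 130 x 50 mm and 54 mm high, fixed on the table, origin under its centre. Two holes lie on its x axis, 35 mm either side of the centre: the red-handled pin stands in one, the blue-handled spare in the other.
- spare: The spare pin with a blue handle, same size as the red one; origin at the centre of the underside of its flange. It stays in its hole.
- bottle0: Pink bottle with white cap, 44 mm in diameter, 90 mm high, standing in the lane; origin at the centre of its foot.
- bottle1: Another such bottle in the lane.
- bottle2: Another such bottle in the lane.

How it is judged:
By the outcome, as a careful person would: the job done as asked, in the order asked, and still so for the second after the job is handed in, with the robot touching nothing.
It also fails if it takes over 72 s, if anything falls off the work surface, if the arm or the gripper's body presses on something with over 40 N, if the wrist force passes 120 N, or if a joint passes its speed limit or range.

## Working session

There is one attempt and no reset: what is moved stays moved. The work goes in short steps, Python scripts to look and compute and a tool call to move; the robot and the scene stay as the last step left them, time stands still between calls to the robot, and variables do not carry over. Pictures are saved under pics/ and viewed, and the job is handed in when it is done.

Besides the shell and the picture viewer there is one more tool, called after "Request:" as name(argument=value, ...) on one line, values as JSON. play_rows: Moves the arm, as the interface text tells. Its arguments: {"type":"object","properties":{"series":{"type":"string"}},"required":["series"]}

```bash
mkdir -p pics
cat > h.py <<'E'
import numpy as np, cv2
from bench import r
np.set_printoptions(precision=4,suppress=True)
def snap(n,tag):
    im,d=r.camera(n); cv2.imwrite(f'pics/{tag}.png',im[:,:,::-1]); np.save(f'pics/{tag}.npy',d); return im,d
def ray(n,u,v):
    p=r.camera_params(n);K=np.array(p['camera_matrix']);R=np.array(p['rotation']);e=np.array(p['eye'])
    c=np.linalg.inv(K)@[u,v,1]; return e,R@np.array([c[0],-c[1],-c[2]])
def atd(n,u,v,d): e,w=ray(n,u,v); return e+w*d
def atz(n,u,v,z): e,w=ray(n,u,v); return e+w*(z-e[2])/w[2]
def proj(n,P):
    p=r.camera_params(n);K=np.array(p['camera_matrix']);R=np.array(p['rotation']);e=np.array(p['eye'])
    c=R.T@(np.array(P)-e); c=K@[c[0],-c[1],-c[2]]; return c[:2]/c[2]
E
python3 - <<'E'
from h import *
for n in('side','top'):
    snap(n,n+'0'); print(r.camera_params(n))
s=r.get_state(); print(s, r.tcp_to_grasp)
E
```

```text
{'camera_matrix': array([[618.9318,   0.    , 325.8726],
       [  0.    , 618.9318, 247.0919],
       [  0.    ,   0.    ,   1.    ]]), 'eye': array([ 0.5515, -0.8271,  1.0614]), 'rotation': array([[ 0.9974,  0.0642, -0.0322],
       [-0.0696,  0.7548, -0.6522],
       [-0.0176,  0.6528,  0.7574]])}
{'camera_matrix': array([[442.5829,   0.    , 319.7176],
       [  0.    , 442.5829, 235.8217],
       [  0.    ,   0.    ,   1.    ]]), 'eye': array([0.4928, 0.0156, 0.9024]), 'rotation': array([[ 0.    ,  0.9927, -0.1209],
       [-1.    ,  0.0003,  0.0024],
       [ 0.0024,  0.1209,  0.9927]])}
{'time_s': 0.1, 'q': array([ 1.1308,  0.4118, -0.0127,  1.5969,  0.0056,  1.1343, -0.0822]), 'joint_velocities': array([-0.0002, -0.0008, -0.    , -0.0037, -0.002 ,  0.0009, -0.001 ]), 'joint_torque': array([  0.0021, -58.9093,   0.6436, -29.1708,  -0.0538,   0.0145,
         0.    ]), 'tcp_pos': array([ 0.2269, -0.5819,  0.2219]), 'tcp_rot': array([[-0.0006,  0.9317,  0.3633],
       [ 0.0013,  0.3633, -0.9317],
       [-1.    , -0.0001, -0.0014]]), 'force': array([-0.0409,  0.4789, -0.2487]), 'ft_torque': array([ 0.0067, -0.0091, -0.0123]), 'opening': 0.08774551563875539} 0.0187
```

View pics/top0.png

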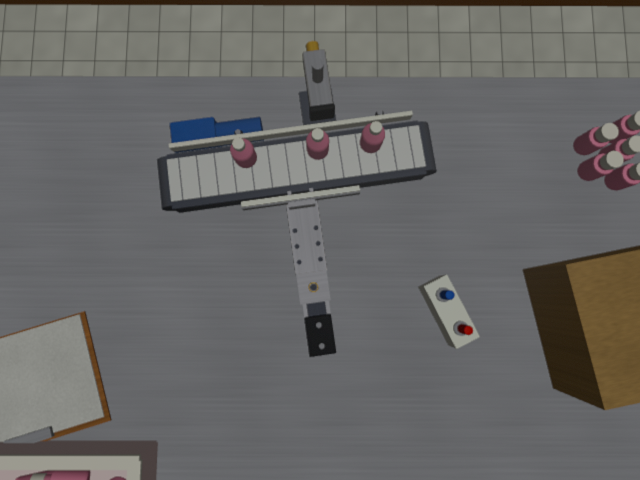

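View pics/side0.png

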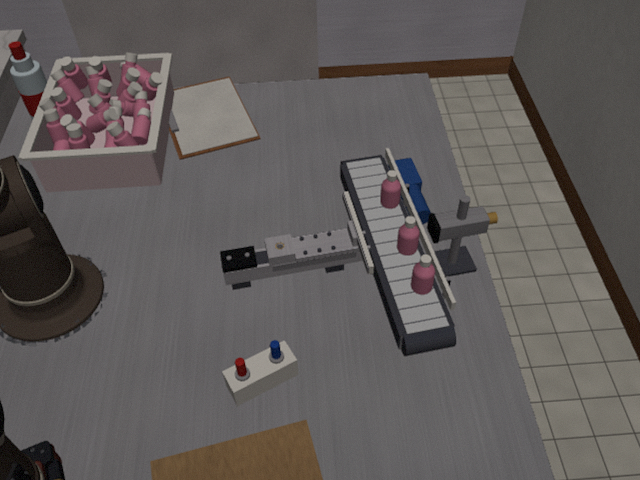

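The top view shows the bushing near (313,287), the red pin at (467,330) and the blue pin at (447,295). In the side view the bushing is near (281,245), red at (241,367) and blue at (275,350). I'll enlarge these.

Run:
```python
import cv2,numpy as np
def c(t,x,y,w,h,k,o):
    im=cv2.imread(f'pics/{t}.png')[y:y+h,x:x+w]; return cv2.resize(im,None,fx=k,fy=k,interpolation=cv2.INTER_CUBIC)
a=c('top0',410,260,80,100,5,0);b=c('top0',275,260,80,100,5,0)
cv2.imwrite('pics/t0c.png',np.hstack([a,b]))
a=c('side0',215,330,100,75,4,0);b=c('side0',215,220,100,75,4,0)
cv2.imwrite('pics/s0c.png',np.hstack([a,b]))
```

```text
(no output)
```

View pics/t0c.png

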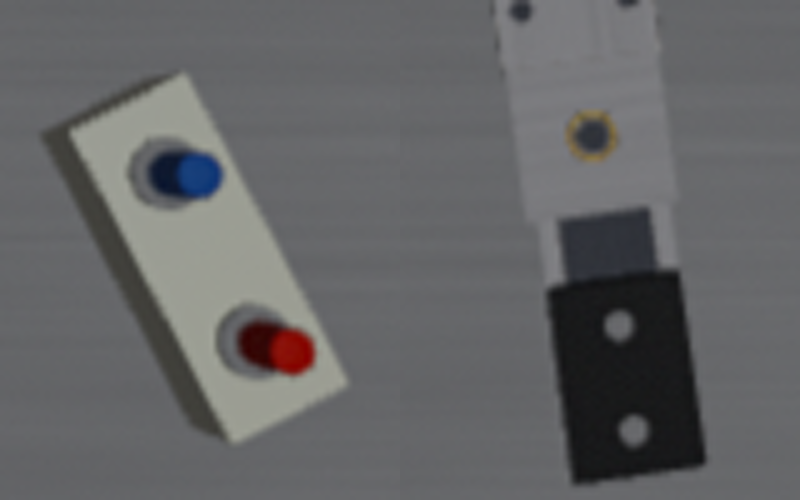

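View pics/s0c.png

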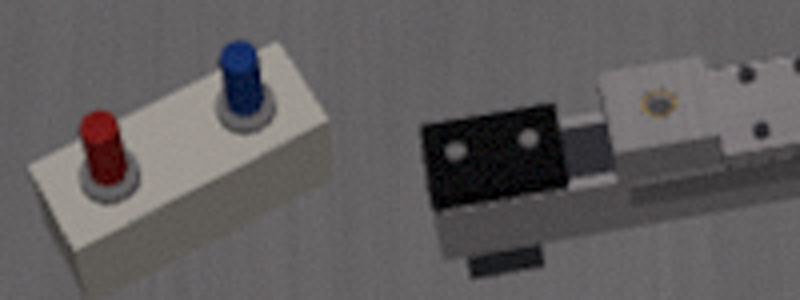

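```bash
cat >> h.py <<'E'
def tri(a,b,na='top',nb='side'):
    e1,w1=ray(na,*a);e2,w2=ray(nb,*b)
    w1=w1/np.linalg.norm(w1);w2=w2/np.linalg.norm(w2)
    t=np.linalg.lstsq(np.c_[w1,-w2],e2-e1,rcond=None)[0]
    p=e1+w1*t[0];q=e2+w2*t[1]; return (p+q)/2,np.linalg.norm(p-q)
E
python3 - <<'E'
from h import *
T={'red':((468.0,330.0),(239.3,360.1)),'blue':((449.4,294.8),(274.4,342.4)),'bush':((313.0,286.6),(279.4,245.4))}
Z={'red':.101,'blue':.101,'bush':.087}
for k,(a,b) in T.items():
    print(k,*tri(a,b),atz('top',*a,Z[k]),atz('side',*b,Z[k]))
dt=np.load('pics/top0.npy');ds=np.load('pics/side0.npy')
for k,(a,b) in T.items():
    a=np.round(a).astype(int);b=np.round(b).astype(int)
    print(k,atd('top',*a,dt[a[1],a[0]]),atd('side',*b,ds[b[1],b[0]]))
# stop block & guide axis
for (u,v) in [(309.2,356.4),(335.6,352.4),(304.2,317.2),(330.6,314)]: print('stop',atz('top',u,v,.075))
# park corners on top
for X,Y in [(68,130),(184,72),(348,382),(234,444)]: print('park',atz('top',410+X/5-.4,260+Y/5-.4,.054))
for X,Y in [(30,167),(276,42),(328,120),(80,248)]: print('parkS',atz('side',215+X/4-.4,330+Y/4-.4,.054))
E
```

```text
red [ 0.421  -0.2506  0.0999] 0.0010727855702010287 [ 0.4217 -0.2502  0.101 ] [ 0.4206 -0.2512  0.101 ]
blue [ 0.4836 -0.2194  0.1007] 0.0003403181614821232 [ 0.4838 -0.2193  0.101 ] [ 0.4834 -0.2196  0.101 ]
bush [0.4975 0.0259 0.086 ] 0.002044797979905853 [0.4985 0.0259 0.087 ] [0.4965 0.0249 0.087 ]
red [ 0.4218 -0.2498  0.1021] [ 0.4198 -0.2495  0.0985]
blue [ 0.4834 -0.2177  0.1038] [ 0.4828 -0.2193  0.102 ]
bush [0.4979 0.0263 0.0576] [0.4955 0.0297 0.0828]
stop [0.3722 0.0328 0.075 ]
stop [ 0.3793 -0.0154  0.075 ]
stop [0.4426 0.0422 0.075 ]
stop [ 0.4484 -0.0065  0.075 ]
park [ 0.5006 -0.1837  0.054 ]
park [ 0.5227 -0.2287  0.054 ]
park [ 0.4064 -0.2864  0.054 ]
park [ 0.3836 -0.2427  0.054 ]
parkS [ 0.3831 -0.2442  0.054 ]
parkS [ 0.4977 -0.1861  0.054 ]
parkS [ 0.5208 -0.2305  0.054 ]
parkS [ 0.4072 -0.2872  0.054 ]
```

Run:
```python
from h import *
dt=np.load('pics/top0.npy')
for u,v in [(572,268),(605,405),(637,390),(620,330),(637,255),(530,272),(550,300)]: print(u,v,atd('top',u,v,dt[v,u]))
s=r.get_state();R=s['tcp_rot'];p=s['tcp_pos']
for t in [(.421,-.2506,.22),(.421,-.2506,.14)]: print(R.T@(np.array(t)-p)*100)
```

```text
572 268 [ 0.529  -0.4094  0.1598]
605 405 [ 0.3081 -0.4467  0.1612]
637 390 [ 0.331  -0.502   0.1591]
620 330 [ 0.427  -0.4806  0.1615]
637 255 [ 0.551  -0.5215  0.1585]
530 272 [ 0.5274 -0.3999  0.0311]
550 300 [ 0.474  -0.4114  0.0783]
[  0.2228  30.122  -23.8125]
[  8.2228  30.1226 -23.8012]
```

Request:
play_rows(series="0 0 4 -3 -8; 0 0 8 -6 -16; 0 0 12 -9 -24; 0 0 16 -12.5 -32; 0 0 20 -16 -40; 0 0 24 -19 -48; 0 0 27.5 -22 -56; 0 0.2 30.1 -23.8 -64")

```text
time_s: 0.9
tcp_pos: [0.4222, -0.2477, 0.2209]
tcp_rot: [[0.001, 0.073, 0.997], [0.0, 0.997, -0.073], [-1.0, 0.0, 0.001]]
force: [0.3, -0.3, -0.5]
opening: 0.0441
```

Run:
```python
from h import *
s=r.get_state();R=s['tcp_rot'];p=s['tcp_pos'];print(s['time_s'],p,s['q'],s['opening'],s['force']);print(R, np.degrees(np.arctan2(R[1,2],R[0,2])))
for t in [(.421,-.2506,.14),(.421,-.2506,.065)]: print(R.T@(np.array(t)-p)*100)
```

```text
0.9 [ 0.4222 -0.2477  0.2209] [ 0.781   0.2104 -0.4025  1.8973  0.0939  1.0518  0.2665] 0.0441027039561996 [ 0.3438 -0.3313 -0.4517]
[[ 0.0006  0.0733  0.9973]
 [ 0.0003  0.9973 -0.0733]
 [-1.      0.0003  0.0005]] -4.203133179984447
[ 8.0905 -0.298  -0.1045]
[15.5905 -0.3002 -0.1085]
```

Request:
play_rows(series="0 2 0 0 -6; 0 5 -0.2 -0.1 -11.7; 0 8 -0.3 -0.1 -11.7; 0 9 -0.3 -0.1 -11.7; 0 9 -0.3 -0.1 -11.7")

```text
time_s: 1.4
tcp_pos: [0.4188, -0.2536, 0.1295]
tcp_rot: [[-0.003, -0.122, 0.993], [0.002, 0.993, 0.122], [-1.0, 0.002, -0.002]]
force: [-0.7, 0.2, 0.5]
opening: 0.0439
```

Run:
```python
from h import *
s=r.get_state();R=s['tcp_rot'];p=s['tcp_pos'];print(s['time_s'],p,s['q'],s['opening'],s['force']);print(R, np.degrees(np.arctan2(R[1,2],R[0,2])))
for t in [(.421,-.2506,.14),(.421,-.2506,.065)]: print(R.T@(np.array(t)-p)*100)
for n in('side','top'): snap(n,n+'1')
a=cv2.imread('pics/top1.png')[220:370,390:530];b=cv2.imread('pics/side1.png')[270:420,180:320]
cv2.imwrite('pics/c1.png',cv2.resize(np.hstack([a,b]),None,fx=2.8,fy=2.8,interpolation=cv2.INTER_CUBIC))
```

```text
1.4 [ 0.4188 -0.2536  0.1295] [ 0.7857  0.3267 -0.4092  1.9967  0.1694  0.8538  0.4056] 0.043899970463340654 [-0.7084  0.1764  0.5063]
[[-0.0027 -0.1215  0.9926]
 [ 0.0018  0.9926  0.1215]
 [-1.      0.0021 -0.0024]] 6.9802228528872075
[-1.0528  0.2773  0.2483]
[6.4471 0.2615 0.2664]
```

View pics/c1.png

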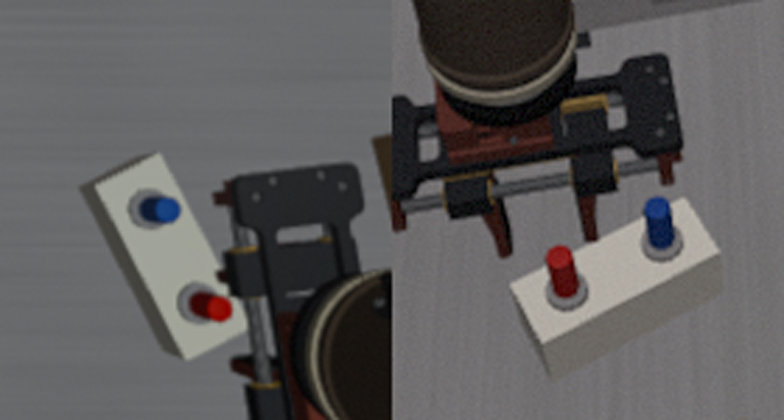

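Request:
play_rows(series="0 0 0.28 0.25 0.5; 0 2 0.28 0.25 0.5; 0 2 0.28 0.25 0.5; 0 2 0.28 0.25 0.5")

```text
time_s: 1.9
tcp_pos: [0.4222, -0.251, 0.1114]
tcp_rot: [[0.0, -0.113, 0.994], [-0.0, 0.994, 0.113], [-1.0, -0.0, 0.0]]
force: [-0.3, -0.8, 0.2]
opening: 0.044
```

Run:
```python
from h import *
s=r.get_state();R=s['tcp_rot'];p=s['tcp_pos'];print(s['time_s'],p,s['opening'],s['force']);print(R, np.degrees(np.arctan2(R[1,2],R[0,2])))
for t in [(.421,-.2506,.065)]: print(R.T@(np.array(t)-p)*100)
for n in('side','top'): snap(n,n+'2')
a=cv2.imread('pics/top2.png')[220:370,390:530];b=cv2.imread('pics/side2.png')[270:420,180:320]
cv2.imwrite('pics/c2.png',cv2.resize(np.hstack([a,b]),None,fx=2.8,fy=2.8,interpolation=cv2.INTER_CUBIC))
```

```text
1.9 [ 0.4222 -0.251   0.1114] 0.04402772811653415 [-0.3417 -0.7519  0.2203]
[[ 0.0003 -0.1132  0.9936]
 [-0.0002  0.9936  0.1132]
 [-1.     -0.0003  0.0003]] 6.50189595817794
[ 4.6418  0.0517 -0.1177]
```

View pics/c2.png

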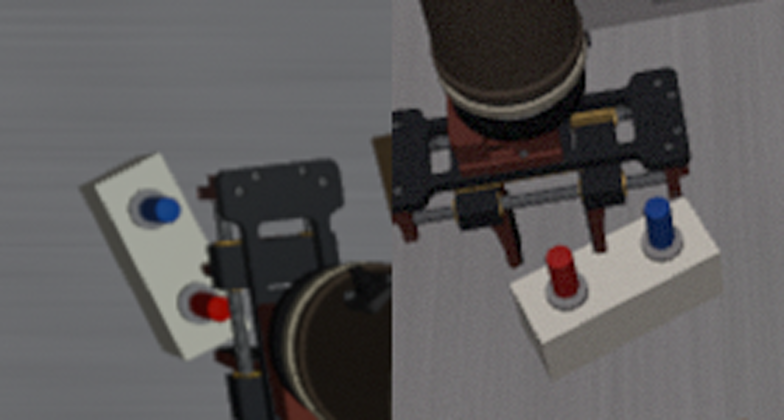

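Request:
play_rows(series="0 1.5 0.05 -0.1 -1; 0 3 0.05 -0.1 -1; 0 4.2 0.05 -0.1 -1; 0 4.5 0.05 -0.1 -1; 0 4.5 0.05 -0.1 -1; 0 4.5 0.05 -0.1 -1")

```text
time_s: 2.6
tcp_pos: [0.4213, -0.2508, 0.0661]
tcp_rot: [[0.001, -0.131, 0.991], [-0.0, 0.991, 0.131], [-1.0, -0.0, 0.001]]
force: [-0.3, -0.2, -0.2]
opening: 0.0442
```

Run:
```python
from h import *
s=r.get_state();R=s['tcp_rot'];p=s['tcp_pos'];print(s['time_s'],p,s['opening'],s['force']);print(R, np.degrees(np.arctan2(R[1,2],R[0,2])))
for t in [(.421,-.2506,.065)]: print(R.T@(np.array(t)-p)*100)
snap('side','side3')
b=cv2.imread('pics/side3.png')[310:410,190:310]
cv2.imwrite('pics/c3.png',cv2.resize(b,None,fx=5,fy=5,interpolation=cv2.INTER_CUBIC))
```

```text
2.6 [ 0.4213 -0.2508  0.0661] 0.04422237049003183 [-0.2509 -0.2284 -0.2123]
[[ 0.0006 -0.1306  0.9914]
 [-0.0003  0.9914  0.1306]
 [-1.     -0.0004  0.0005]] 7.5014766846571
[ 0.1136  0.0224 -0.0224]
```

View pics/c3.png

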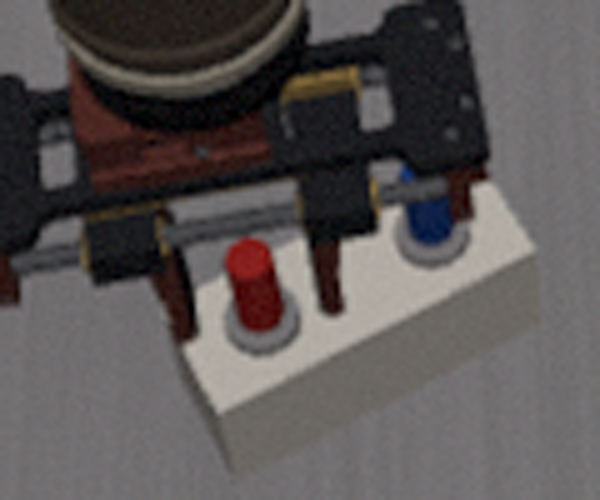

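Request:
play_rows(series="-1 0.1 0 0 0; -1 0.1 0 0 0; -1 0.1 0 0 0; -1 0.1 0 0 0; -1 0.1 0 0 0; -1 0.1 0 0 0")

```text
time_s: 3.25
tcp_pos: [0.4211, -0.2507, 0.0648]
tcp_rot: [[0.0, -0.131, 0.991], [-0.0, 0.991, 0.131], [-1.0, -0.0, 0.0]]
force: [0.2, 0.4, 0.4]
opening: 0.0172
```

Request:
play_rows(series="-1 -1 0 0 0; -1 -2 0 0 0; -1 -3.5 0 0 0; -1 -5 0 0 0; -1 -7 0 0 0; -1 -8 0 0 0;-1 -8 0 0 0;-1 -8 0 0 0")

```text
time_s: 4.05
tcp_pos: [0.4205, -0.2507, 0.1445]
tcp_rot: [[-0.0, -0.13, 0.991], [-0.0, 0.991, 0.13], [-1.0, -0.0, -0.0]]
force: [-0.3, 0.4, -2.5]
opening: 0.0175
```

Run:
```python
from h import *
s=r.get_state();R=s['tcp_rot'];p=s['tcp_pos'];print(s['time_s'],p,s['opening'],s['force']);print(R)
for t in [(.4975,.0257,.15)]: print(R.T@(np.array(t)-p)*100)
for n in('side','top'): snap(n,n+'4')
a=cv2.imread('pics/top4.png')[220:370,390:530];b=cv2.imread('pics/side4.png')[270:420,180:320]
cv2.imwrite('pics/c4.png',cv2.resize(np.hstack([a,b]),None,fx=2.8,fy=2.8,interpolation=cv2.INTER_CUBIC))
```

```text
4.05 [ 0.4205 -0.2507  0.1445] 0.017549955492226044 [-0.2697  0.4334 -2.4952]
[[-0.0002 -0.1304  0.9915]
 [-0.0002  0.9915  0.1304]
 [-1.     -0.0002 -0.0002]]
[-0.5573 26.3973 11.2361]
```

View pics/c4.png

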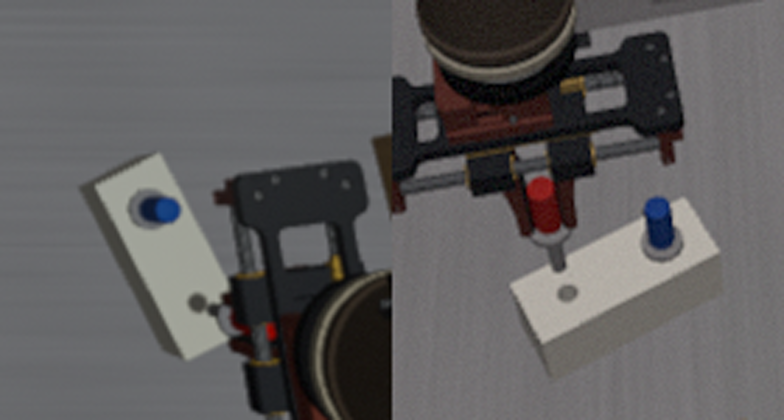

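Request:
play_rows(series="-1 -1.5 2 1 0; -1 -1.5 6 2.5 0; -1 -1.5 10 4 0; -1 -1.5 14.5 6 0; -1 -1.5 19 8 0; -1 -1.5 23 10 0; -1 -1.5 26 11 0;-1 -1.5 26.4 11.2 0")

```text
time_s: 4.95
tcp_pos: [0.4975, 0.0308, 0.159]
tcp_rot: [[-0.001, -0.137, 0.991], [0.002, 0.991, 0.137], [-1.0, 0.003, -0.0]]
force: [-1.0, -0.2, -2.8]
opening: 0.0174
```

Request:
play_rows(series="-1 0 0 0 0; -1 0 0 0 0; -1 0 0 0 0")

```text
time_s: 5.25
tcp_pos: [0.4971, 0.0239, 0.1593]
tcp_rot: [[-0.001, -0.128, 0.992], [-0.001, 0.992, 0.128], [-1.0, -0.001, -0.001]]
force: [-0.7, 1.0, -1.8]
opening: 0.0175
```

Run:
```python
from h import *
s=r.get_state();R=s['tcp_rot'];p=s['tcp_pos'];print(s['time_s'],p,s['opening'],s['force']);print(R)
print(R.T@(np.array((.4975,.0257,.15))-p)*100)
for n in('side','top'): snap(n,n+'5')
print(proj('top',p-[0,0,.06]),proj('side',p-[0,0,.06]))
a=cv2.imread('pics/top5.png')[240:330,260:370];b=cv2.imread('pics/side5.png')[200:290,225:335]
cv2.imwrite('pics/c5.png',cv2.resize(np.vstack([np.hstack([a,b])]),None,fx=3.6,fy=3.6,interpolation=cv2.INTER_CUBIC))
```

```text
5.25 [0.4971 0.0239 0.1593] 0.01750355090358818 [-0.7327  1.0424 -1.761 ]
[[-0.0008 -0.1282  0.9917]
 [-0.0007  0.9917  0.1282]
 [-1.     -0.0006 -0.0009]]
[0.9256 0.1697 0.0663]
[314.0083 287.3455] [279.2362 241.8488]
```

View pics/c5.png

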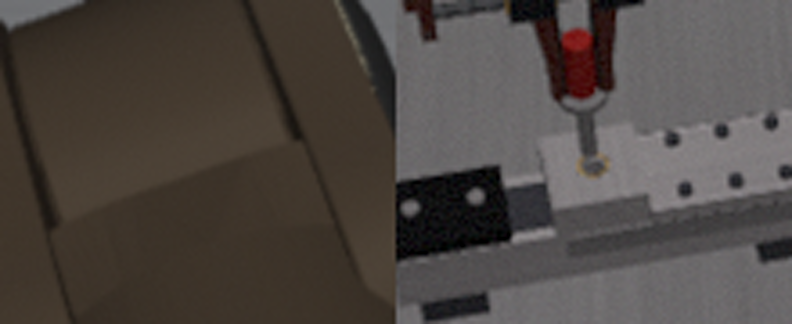

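Run:
```python
from h import *
s=r.get_state();p=s['tcp_pos'];print(s['time_s'],p,s['force'])
snap('side','side6')
t=p-[0,0,.06]
print(proj('side',t),proj('side',p-[0,0,.011]),proj('side',(.4975,.0257,.087)),proj('side',(p[0],p[1],.087)))
b=cv2.imread('pics/side6.png')[205:265,250:310]
cv2.imwrite('pics/c6.png',cv2.resize(b,None,fx=10,fy=10,interpolation=cv2.INTER_CUBIC))
```

```text
5.35 [0.4973 0.0243 0.1595] [ 0.222  -0.2402 -2.5536]
[279.3103 241.6215] [277.4937 225.5567] [279.864  245.0729] [279.7584 245.5841]
```

View pics/c6.png

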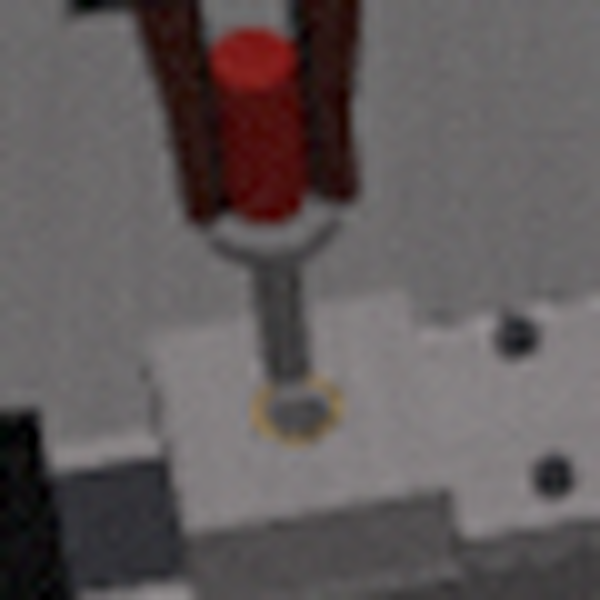

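Request:
play_rows(series="-1 0 0.1 0.05 0; -1 0.5 0.1 0.05 0; -1 1 0.1 0.05 0; -1 1.2 0.1 0.05 0; -1 1.4 0.1 0.05 0; -1 1.6 0.1 0.05 0; -1 1.6 0.1 0.05 0")

```text
time_s: 6.1
tcp_pos: [0.4977, 0.0268, 0.1434]
tcp_rot: [[-0.0, -0.131, 0.991], [0.0, 0.991, 0.131], [-1.0, 0.0, -0.0]]
force: [-0.3, -0.2, -1.6]
opening: 0.0175
```

Run:
```python
from h import *
s=r.get_state();p=s['tcp_pos'];print(s['time_s'],p,s['force'],s['ft_torque'])
snap('side','side7')
s=r.get_state();p=s['tcp_pos'];print(s['time_s'],p,s['force'],s['ft_torque'])
b=cv2.imread('pics/side7.png')[205:265,250:310]
cv2.imwrite('pics/c7.png',cv2.resize(b,None,fx=10,fy=10,interpolation=cv2.INTER_CUBIC))
```

```text
6.1 [0.4977 0.0268 0.1434] [-0.3237 -0.1587 -1.6378] [-0.0245 -0.09    0.0165]
6.15 [0.4978 0.0268 0.1435] [ 0.1866  0.3282 -1.6037] [-0.006  -0.0974 -0.0309]
```

View pics/c7.png

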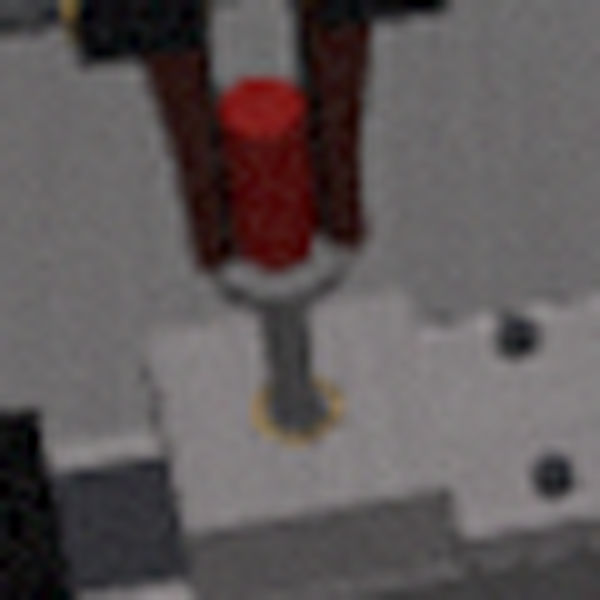

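Request:
play_rows(series="-1 0.3 0 0.05 0; -1 0.6 0 0.05 0; -1 0.9 0 0.05 0; -1 1.2 0 0.05 0; -1 1.5 0 0.05 0; -1 1.5 0 0.05 0")

```text
time_s: 6.75
tcp_pos: [0.498, 0.0268, 0.1281]
tcp_rot: [[-0.001, -0.131, 0.991], [0.0, 0.991, 0.131], [-1.0, 0.0, -0.001]]
force: [0.4, 0.4, -2.0]
opening: 0.0175
```

Request:
play_rows(series="-1 0.3 0 0 0; -1 0.6 0 0 0; -1 0.7 0 0 0; -1 0.8 0 0 0; -1 0.85 0 0 0; -1 0.85 0 0 0")

```text
time_s: 7.35
tcp_pos: [0.4983, 0.0269, 0.1201]
tcp_rot: [[-0.0, -0.131, 0.991], [-0.0, 0.991, 0.131], [-1.0, -0.0, -0.0]]
force: [-1.0, 0.7, -2.6]
opening: 0.0174
```

Request:
play_rows(series="-1 0.05 0 0 0; -1 0.1 0 0 0; -1 0.1 0 0 0")

```text
time_s: 7.65
tcp_pos: [0.4986, 0.0269, 0.1196]
tcp_rot: [[0.001, -0.131, 0.991], [-0.0, 0.991, 0.131], [-1.0, -0.0, 0.001]]
force: [-1.2, -0.7, 4.3]
opening: 0.0175
```

Request:
play_rows(series="-1 0 0 0.2 0; -1 0 0 0.4 0; -1 0 0 0.6 0; -1 0 0 0.8 0; -1 0 0 0.8 0")

```text
time_s: 8.15
tcp_pos: [0.5055, 0.0278, 0.1195]
tcp_rot: [[-0.002, -0.131, 0.991], [-0.001, 0.991, 0.131], [-1.0, -0.0, -0.002]]
force: [-4.3, -0.1, 8.4]
opening: 0.0171
```

Run:
```python
from h import *
s=r.get_state();p=s['tcp_pos'];print(s['time_s'],p,s['force'],s['ft_torque'])
snap('side','side8')
s=r.get_state();p=s['tcp_pos'];print(s['time_s'],p,s['force'],s['ft_torque'])
b=cv2.imread('pics/side8.png')[190:280,220:340]
cv2.imwrite('pics/c8.png',cv2.resize(b,None,fx=6,fy=6,interpolation=cv2.INTER_CUBIC))
```

```text
8.15 [0.5055 0.0278 0.1195] [-4.2818 -0.1202  8.3817] [-0.1911  1.211   0.0007]
8.2 [0.5055 0.0278 0.1195] [-4.4612 -0.7703  7.7052] [-0.1743  1.2147  0.0278]
```

View pics/c8.png

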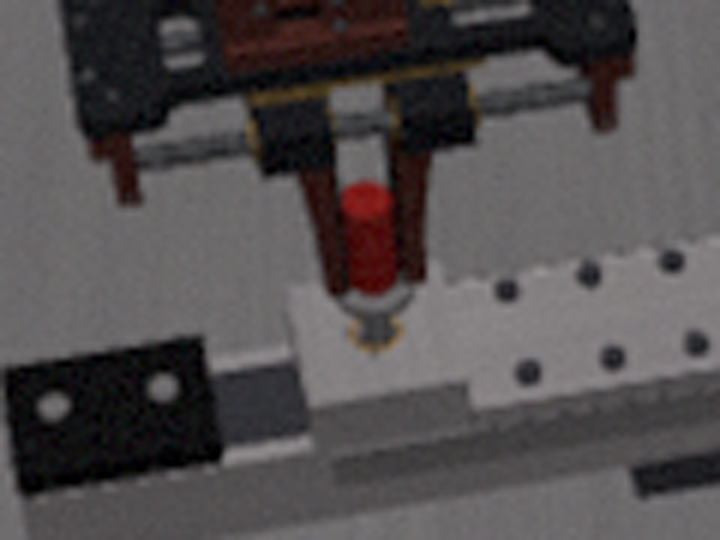

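Request:
play_rows(series="-1 -0.05 0 0.2 0; -1 -0.05 0 0.4 0; -1 -0.05 0 0.6 0; -1 -0.05 0 0.6 0")

```text
time_s: 8.6
tcp_pos: [0.5116, 0.0286, 0.1196]
tcp_rot: [[-0.001, -0.131, 0.991], [-0.0, 0.991, 0.131], [-1.0, -0.0, -0.001]]
force: [-3.4, -1.0, 4.4]
opening: 0.0174
```

Request:
play_rows(series="-1 0 0 0.2 0; -1 0 0 0.4 0; -1 0 0 0.4 0")

```text
time_s: 8.9
tcp_pos: [0.5158, 0.0292, 0.1196]
tcp_rot: [[-0.001, -0.131, 0.991], [-0.0, 0.991, 0.131], [-1.0, -0.0, -0.001]]
force: [-3.6, -1.3, 3.8]
opening: 0.0173
```

Request:
play_rows(series="-1 0 0 0.2 0; -1 0 0 0.4 0; -1 0 0 0.4 0")

```text
time_s: 9.2
tcp_pos: [0.52, 0.0298, 0.1196]
tcp_rot: [[-0.0, -0.131, 0.991], [-0.0, 0.991, 0.131], [-1.0, 0.0, -0.0]]
force: [-4.0, -0.5, 4.5]
opening: 0.0172
```

Request:
play_rows(series="-1 0 0 0.2 0; -1 0 0 0.4 0; -1 0 0 0.4 0")

```text
time_s: 9.5
tcp_pos: [0.524, 0.0304, 0.1196]
tcp_rot: [[-0.0, -0.131, 0.991], [0.0, 0.991, 0.131], [-1.0, 0.0, -0.0]]
force: [-2.5, 0.7, 4.2]
opening: 0.0177
```

Request:
play_rows(series="-1 0 0 0.2 0; -1 0 0 0.4 0; -1 0 0 0.4 0")

```text
time_s: 9.8
tcp_pos: [0.5283, 0.0309, 0.1195]
tcp_rot: [[0.0, -0.131, 0.991], [0.0, 0.991, 0.131], [-1.0, 0.0, 0.0]]
force: [-3.7, -0.1, 2.1]
opening: 0.0175
```

Request:
play_rows(series="-1 0.02 0 0.2 0; -1 0.02 0 0.4 0; -1 0.02 0 0.4 0")

```text
time_s: 10.1
tcp_pos: [0.5325, 0.0313, 0.1192]
tcp_rot: [[0.001, -0.131, 0.991], [0.0, 0.991, 0.131], [-1.0, 0.0, 0.001]]
force: [-1.0, 1.0, -1.9]
opening: 0.0175
```

Request:
play_rows(series="-1 0.05 0 0 0; -1 0.1 0 0 0; -1 0.1 0 0 0; -1 0.1 0 0 0")

```text
time_s: 10.5
tcp_pos: [0.5323, 0.0312, 0.1185]
tcp_rot: [[0.001, -0.131, 0.991], [-0.0, 0.991, 0.131], [-1.0, -0.0, 0.001]]
force: [0.5, -0.3, -1.8]
opening: 0.0175
```

Request:
play_rows(series="-1 0.1 0 0 0; -1 0.2 0 0 0; -1 0.2 0 0 0; -1 0.2 0 0 0")

```text
time_s: 10.9
tcp_pos: [0.5322, 0.0313, 0.1165]
tcp_rot: [[0.0, -0.131, 0.991], [0.0, 0.991, 0.131], [-1.0, 0.0, 0.0]]
force: [0.7, 1.0, -1.7]
opening: 0.0175
```

Request:
play_rows(series="-1 0.1 0 0 0; -1 0.2 0 0 0; -1 0.2 0 0 0; -1 0.2 0 0 0")

```text
time_s: 11.3
tcp_pos: [0.5322, 0.0313, 0.1144]
tcp_rot: [[0.0, -0.131, 0.991], [0.0, 0.991, 0.131], [-1.0, 0.0, 0.0]]
force: [1.8, 0.2, -3.1]
opening: 0.018
```

Request:
play_rows(series="-1 0.1 0 0 0; -1 0.2 0 0 0; -1 0.3 0 0 0; -1 0.4 0 0 0; -1 0.4 0 0 0")

```text
time_s: 11.8
tcp_pos: [0.5322, 0.0313, 0.1104]
tcp_rot: [[0.0, -0.131, 0.991], [0.0, 0.991, 0.131], [-1.0, 0.0, 0.0]]
force: [1.9, 0.2, -2.8]
opening: 0.0179
```

Free motion, 9 mm deep in the strip. The flange should touch at TCP ≈ 0.098.

Request:
play_rows(series="-1 0.2 0 0 0; -1 0.4 0 0 0; -1 0.6 0 0 0; -1 0.8 0 0 0; -1 1.0 0 0 0; -1 1.1 0 0 0; -1 1.1 0 0 0")

```text
time_s: 12.5
tcp_pos: [0.5321, 0.0313, 0.0993]
tcp_rot: [[0.0, -0.131, 0.991], [0.0, 0.991, 0.131], [-1.0, 0.0, 0.0]]
force: [2.9, 0.1, -3.9]
opening: 0.0177
```

Request:
play_rows(series="-1 0.05 0 0 0; -1 0.1 0 0 0; -1 0.15 0 0 0; -1 0.15 0 0 0; -1 0.15 0 0 0")

```text
time_s: 13.0
tcp_pos: [0.5322, 0.0313, 0.098]
tcp_rot: [[0.0, -0.131, 0.991], [0.0, 0.991, 0.131], [-1.0, 0.0, 0.0]]
force: [3.1, 0.6, -1.4]
opening: 0.0175
```

Request:
play_rows(series="-1 0.03 0 0 0; -1 0.06 0 0 0; -1 0.06 0 0 0; -1 0.06 0 0 0")

```text
time_s: 13.4
tcp_pos: [0.5322, 0.0313, 0.0978]
tcp_rot: [[0.001, -0.131, 0.991], [-0.0, 0.991, 0.131], [-1.0, -0.0, 0.001]]
force: [2.5, 0.0, 4.3]
opening: 0.0172
```

Run:
```python
from h import *
s=r.get_state();p=s['tcp_pos'];print(s['time_s'],p,s['force'],s['ft_torque'])
snap('side','side9')
b=cv2.imread('pics/side9.png')[190:265,240:340]
cv2.imwrite('pics/c9.png',cv2.resize(b,None,fx=8,fy=8,interpolation=cv2.INTER_CUBIC))
```

```text
13.4 [0.5322 0.0313 0.0978] [2.5169 0.0063 4.3465] [ 0.137  -0.6486  0.0258]
```

View pics/c9.png

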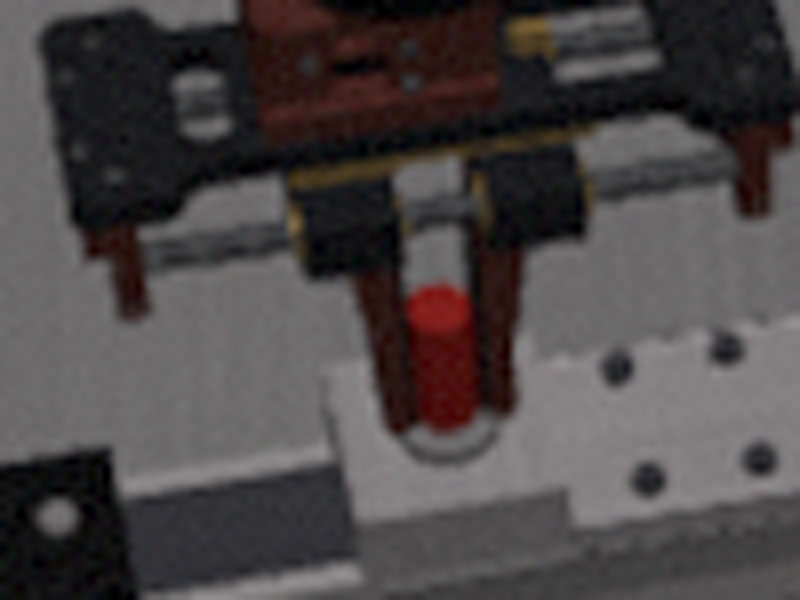

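The flange contacts at TCP 0.0978, exactly as predicted (mouth 0.087 + 0.0108). I'll relieve the load, open the gripper and retreat.

Request:
play_rows(series="-1 -0.03 0 0 0; 0 -0.03 0 0 0; 0 -0.03 0 0 0; 0 -0.03 0 0 0; 0 -0.03 0 0 0; 0 -0.03 0 0 0")

```text
time_s: 14.05
tcp_pos: [0.5317, 0.0312, 0.0974]
tcp_rot: [[-0.001, -0.131, 0.991], [-0.0, 0.991, 0.131], [-1.0, -0.0, -0.001]]
force: [-0.7, 0.2, 0.4]
opening: 0.0437
```

Request:
play_rows(series="0 -1 0 0 0; 0 -2 0 0 0; 0 -4 0 0 0; 0 -6 0 0 0; 0 -9 0 0 0; 0 -12 0 0 0; 0 -14 0 0 0; 0 -14 0 0 0")

```text
time_s: 14.85
tcp_pos: [0.5337, 0.0318, 0.2415]
tcp_rot: [[0.006, -0.131, 0.991], [0.0, 0.991, 0.131], [-1.0, -0.001, 0.006]]
force: [0.2, 0.1, 0.3]
opening: 0.0439
```

Request:
play_rows(series="0 0 -3 -1 0; 0 0 -7 -2 0; 0 0 -11 -4 0; 0 0 -15 -6 0; 0 0 -18 -8 0; 0 0 -20 -8 0; 0 0 -20 -8 0; 0 0 -20 -8 0")

```text
time_s: 15.65
tcp_pos: [0.4786, -0.1769, 0.2373]
tcp_rot: [[-0.0, -0.13, 0.991], [0.001, 0.991, 0.13], [-1.0, 0.001, -0.0]]
force: [0.0, 0.7, 0.8]
opening: 0.044
```

Run:
```python
from h import *
s=r.get_state();p=s['tcp_pos'];print(s['time_s'],p,s['force'],s['opening'])
for n in('side','top'): snap(n,n+'10')
print(proj('top',(.5325,.0313,.134)),proj('side',(.5325,.0313,.134)))
a=cv2.imread('pics/top10.png')[220:320,260:360];b=cv2.imread('pics/side10.png')[180:280,250:350]
cv2.imwrite('pics/c10.png',cv2.resize(np.hstack([a,b]),None,fx=4,fy=4,interpolation=cv2.INTER_CUBIC))
```

```text
15.65 [ 0.4786 -0.1769  0.2373] [0.0441 0.7364 0.7671] 0.04404429224059246
[309.5865 266.6687] [295.2688 226.7966]
```

View pics/c10.png

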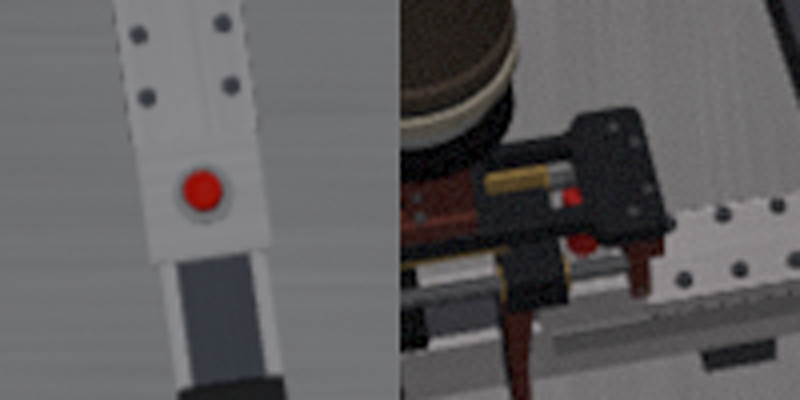

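View pics/side10.png

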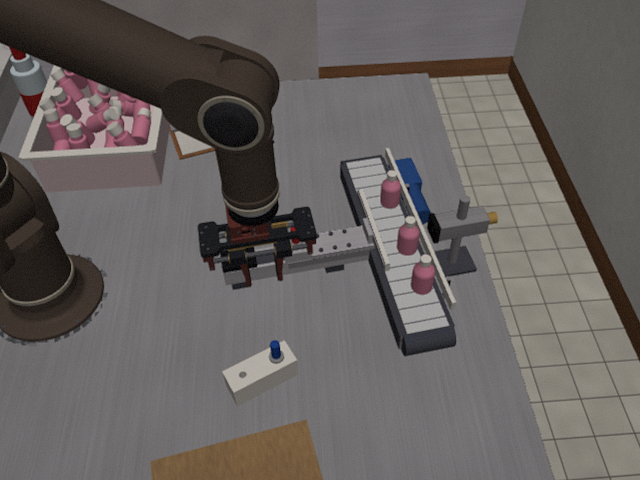

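View pics/top10.png

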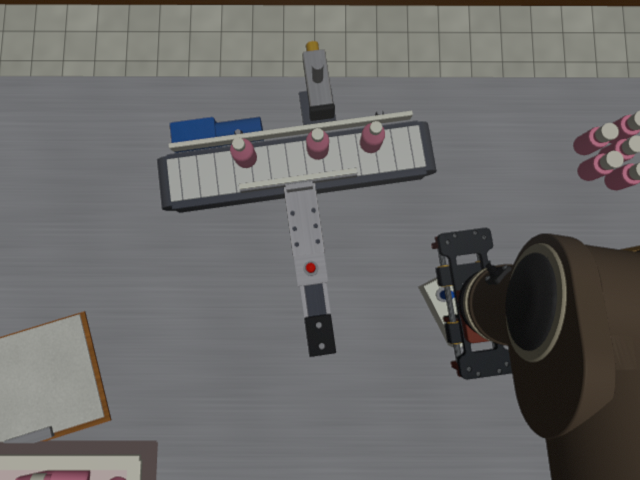

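The pin stands seated: its handle top is at (310.6,267.4) in the top view, against (309.6,266.7) predicted for fully home. The bottles and the blue spare are where they were, and the arm is clear.

```bash
python3 -c "
from bench import r
print(r.close_job())"
```

```text
the job is handed in; nothing more can be done
None
```

The guide is locked and the job is handed in, at about 15.8 s of the 72 s allowed; no verdict was reported.

- **Pin and guide:** I lifted the red pin out of the parking block and put it down through the bushing. I slid the guide about 34 mm towards the lane at roughly 4–10 N down, 5–6 N for most of it. The load on the tip vanished at the hole, and the pin then went down freely.
- **Seating:** The flange touched down at tool height 0.0978 m, as predicted for fully home, with about 6 N of contact. I then eased the load, opened the gripper and moved clear.
- **Last pictures:** In the top view the pin is upright in the bushing, its handle top about 1 pixel (2 mm) from where a fully home pin should appear. All three bottles stand as before, and the blue spare is still in its hole.
- **Checks that disagreed or were limited:**
  - The two cameras differed by about 2 mm on the bushing's position, so I corrected the pin's aim from the side view before inserting it.
  - The guide appeared to start about 17 mm forward of its backed-off stop.
  - The arm partly hid the pin in the final side view, so the visual check of the seating comes from the top camera and the height reading.

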